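# Swing the straightedge to its stop and chock it

### The arm

A 7-joint arm with a two-finger parallel gripper is mounted at the origin on the work surface. World frame = base frame: x ahead of the robot, y to its left, z up, the work surface at z = 0. Lengths are in m, angles in degrees, forces in N, time in s.
With the tool pointing down it reaches from about 0.425 to 0.875 m from the base axis. Payload 4.7 kg.
Tool frame: the origin (TCP) lies at the very end of the fingers, on their centre line; the grasp point (between the pads) lies 19 mm behind it (env.grip_point_offset is the distance from the TCP to the grasp point, in m); z points along the fingers, y is the line along which they close (so a half turn about z gives the same grasp; the last joint's range is limited). The gripper opens to 87 mm and grips with 3 to 60 N. Pads are 19 mm wide; open, the fingers measure 117 mm over their backs; the gripper's body (75 mm by 190 mm) begins 51 mm behind the grasp point.
Start: joints at [63.948, 18.392, -4.016, 83.108, 1.295, 78.541, -3.26], TCP at [0.294, -0.58, 0.223] pointing down, gripper open.
Joint ranges: [-163.93, 163.93], [-17.29, 119.83], [-79.2, 71.16], [3.27, 140.29], [-89.18, 269.18], [5.43, 117.66], [-154.24, 154.24]. Speed limits (degrees/s): [147.25, 147.25, 180, 180, 180, 180, 180].

### API

Orientations are given as [roll, pitch, yaw] about the fixed x, y, z axes, in that order (R = Rz(yaw) Ry(pitch) Rx(roll)).
In Python, from cell import env gives the robot as it stands.
- The arm moves only by the tool jog_arm, never from a script. Its argument "motion" is a list of rows, each an object of numbers: "x", "y", "z": the shift along the tool's x, y, z in cm; "ax", "ay", "az": the turn, a rotation vector about the tool's x, y, z in degrees. In form: [{"x": .., "y": .., "z": .., "ax": .., "ay": .., "az": ..}, ...]. A call has exactly 5 rows; each row shifts and turns the commanded pose from where the row before left it, along the tool's axes as they then stand; what a row does not reach is not made up. A row lasts 1/10 s, in which the tool goes at most 50 mm and 8.59 degrees, less where a joint would pass 70% of its speed; a pose out of reach is approached as far as the arm can. A call is refused whole if a number of a shift passes 5 or a number of a turn 8.59, either way. A call with a gripper value outside its range is refused whole. "claw" is the gripper command: -1 is shut, 1 is fully open, values between are in proportion, set as the call begins (left out, the last holds). The fingers move at their own pace and stop on an object; "squeeze" is the grip in N (left out, the last holds). Time passes only in rows, so rows that do not move let the fingers close, or fill a call up. It gives the time, the measured TCP pose, the force, the opening and the grip force at its end, in the units of the state.
- env.get_obs(): the state, without advancing time (a new reading comes with each control period).
- env.read_camera(name): name is "side" or "top"; returns the picture (480x640x3 uint8, red, green, blue); there is no depth.
- env.camera_params(name): a dict with "fx", "fy", "cx", "cy" (pixels), "extrinsics" (4x4, takes a point from world to camera coordinates). Camera axes: x right, y up, looking along -z (the intrinsics and any distortion apply to the point x, -y, -z); pixel columns grow to the right and rows downward; lengths in m; the calibration is good to about 2 mm. A picture is of the moment at which its call begins. camera_params takes no time and is no camera call.
- env.sign_off(): hands the job in; it is judged then, once.
The state is a dict: "time_s": time; "qpos": joint angles; "joint_velocities": joint speeds; "effort": joint torques, N m; "tool_pos": TCP position; "tool_rot": TCP orientation; "force": force on the tool from outside, world axes, zero at the start; "wrist_torque": the same for the moment, N m; "grip_width": finger opening in m; "grasp_force": force on a finger pad.
Only numpy, scipy, OpenCV 4.12 (cv2) and the standard library are available. Lean on these libraries where they do the work, as an engineer would, in place of code of your own. Each camera call takes 0.05 s, during which the arm holds its last target. There are 200 camera calls.

### The job

Push the free end of the steel straightedge so that it swings on its pin up to the stop block, and bed it on the stop's spring-nosed screw with a firm, steady push of about ten newtons, held for half a second and never a hard shove. Then chock it: stand the grey stone flat on the slab behind the free half of the straightedge, on the side away from the stop, with one small end of the stone butted squarely against it, and let go, leaving the straightedge touching the stop screw. Leave everything else on the bench where it is.

Things in the scene. Friction and masses are not known exactly. Their poses are not given: they have to be found in the camera images.
- straightedge: loose slick steel bar standing on its narrow edge on the slab, 12 mm wide, 25 mm tall, 0.4 to 0.85 kg. Origin: at the slab, centre of the eye (34 mm across, 14 mm hole) that sits over the pin with 1 mm play all round. x: along the bar; y: level, to the stop's side (faces at y = +6 and -6 mm). It swings level, counter-clockwise from above towards it, and stays where it is left.
- pin: fixed upright steel pin, 12 mm in diameter, 42 mm tall, set in the slab; origin on its axis at the slab. It passes through the straightedge's eye. The straightedge's free end lies 320 mm from it and starts 0.3 to 0.9 rad of swing short of the stop; pushed there, the bar drags on the slab with 0.5 to 3 N, different each time.
- stop: fixed steel block, a 40 mm cube, 205 to 250 mm from the pin; origin under its centre. Its y points away from the straightedge. From its -y face, 14 mm up, a brass set screw with a round spring nose sticks out to y = -27 mm at least, -47 mm at most, set anew each time and not told: feel for it. The nose sinks 3 mm under 3.6 N, then is solid. Bed the bar with 5 to 18 N beyond its drag; over 25 N here spoils it.
- stone: grey silicon carbide rubbing stone, a loose plain block 100 mm long (x axis), 40 mm wide (y) and 30 mm tall (z), 0.22 to 0.45 kg, lying flat; origin at the centre of its underside. Its small ends, 40 x 30 mm, are at x = +50 and -50 mm; either may be used.
- cullet: bottle-green glass cullet chunk, about 60 mm across and 38 mm tall; not part of the job, to be left where it is. Origin at the centre of its underside.
- opal: milky opal glass button, 42 mm across, 14 mm tall; not part of the job, to be left where it is. Origin at the centre of its underside.
- tumbler: empty glass tumbler, 72 mm across the rim, 85 mm tall; not part of the job, to be left where it is. Origin at the centre of its underside.
- grit_jar: jar of grit with a black cap, 64 mm across, 75 mm tall; not part of the job, to be left where it is. Origin at the centre of its underside.
- felt_block: brown polishing block, 90 x 60 x 35 mm; not part of the job, to be left where it is. Origin at the centre of its underside.
- scribe: scribe with a handle, 170 mm long, lying flat; not part of the job, to be left where it is. Origin at the middle of its length.
There are look-alikes about, which are no part of the job. Leave any blue or pink look-alike of the stone alone.

How it is judged:
By the outcome, as a careful person would: the job done as asked, in the order asked, and still so for the second after the job is handed in, with the robot touching nothing.
It also fails if it takes over 72 s, if anything falls off the work surface, if the arm or the gripper's body presses on something with over 40 N, if the wrist force passes 120 N, or if a joint passes its speed limit or range.

## Working session

There is one attempt and no reset: what is moved stays moved. The work goes in short steps, Python scripts to look and compute and a tool call to move; the robot and the scene stay as the last step left them, time stands still between calls to the robot, and variables do not carry over. Pictures are saved under pics/ and viewed, at most 10 in all, crops included, and the job is handed in when it is done.

Besides the shell and the picture viewer there is one more tool, called after "Call:" by a JSON object that holds its "api" and its "payload", one argument or row to a line. jog_arm: Moves the arm, as the interface text tells. Its arguments: {"type":"object","properties":{"motion":{"type":"array"},"claw":{"type":"number"},"squeeze":{"type":"number"}},"required":["motion"]}

```bash
ls; mkdir -p pics; python3 - <<'E'
from cell import env
import cv2
for n in("top","side"):
    im=env.read_camera(n); cv2.imwrite(f"pics/{n}0.png",im[:,:,::-1])
    p=env.camera_params(n); print(n,p)
print(env.get_obs())
E
```

```text
pics
top {'fx': 492.9972784507927, 'fy': 492.9972784507927, 'cx': 313.43935889962285, 'cy': 238.71502906944502, 'extrinsics': array([[ 0.02002878, -0.9996828 ,  0.01526901, -0.0484584 ],
       [ 0.99383746,  0.02157236,  0.10872776, -0.49404985],
       [-0.10902267,  0.01299723,  0.99395429, -1.03536362],
       [ 0.        ,  0.        ,  0.        ,  1.        ]])}
side {'fx': 528.5558353613922, 'fy': 528.5558353613922, 'cx': 322.53080914120903, 'cy': 232.98835405990854, 'extrinsics': array([[-0.99483639, -0.10136896, -0.00498927,  0.4970939 ],
       [ 0.04942858, -0.52685584,  0.8485162 , -0.07400679],
       [-0.08864183,  0.84388818,  0.52914588, -1.38633454],
       [ 0.        ,  0.        ,  0.        ,  1.        ]])}
{'time_s': 0.1, 'qpos': array([63.946535  , 18.43550427, -4.01826147, 83.16551938,  1.29589782,
       78.54068056, -3.26031398]), 'joint_velocities': array([-0.04881269, -0.06283491, -0.0920675 , -0.11183902,  0.02072121,
       -0.06622764,  0.0041577 ]), 'effort': array([-1.07262229e-04, -4.92573059e+01, -4.05630218e-01, -3.13398242e+01,
       -6.41041668e-02,  3.94743495e-02,  1.00096520e-04]), 'tool_pos': array([ 0.29345443, -0.57945384,  0.22158438]), 'tool_rot': array([-1.79903586e+02,  5.33196974e-03,  2.68654668e+01]), 'force': array([ 0.17713549, -0.26201822, -0.06979744]), 'wrist_torque': array([-0.03112703, -0.00048815,  0.04901324]), 'grasp_force': 0.0, 'grip_width': 0.08716291980622311}
```

View pics/top0.png

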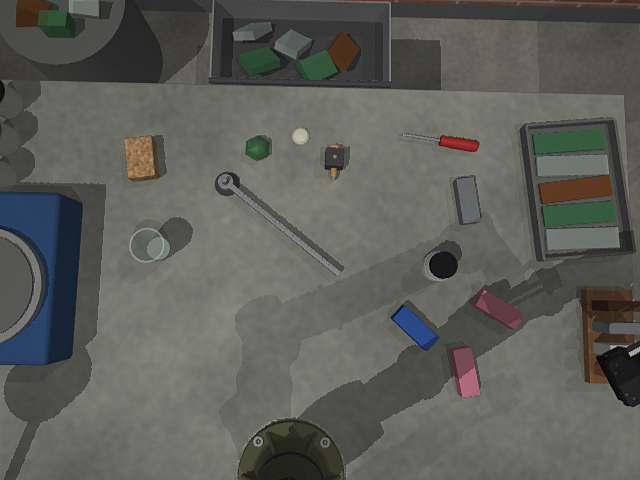

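View pics/side0.png

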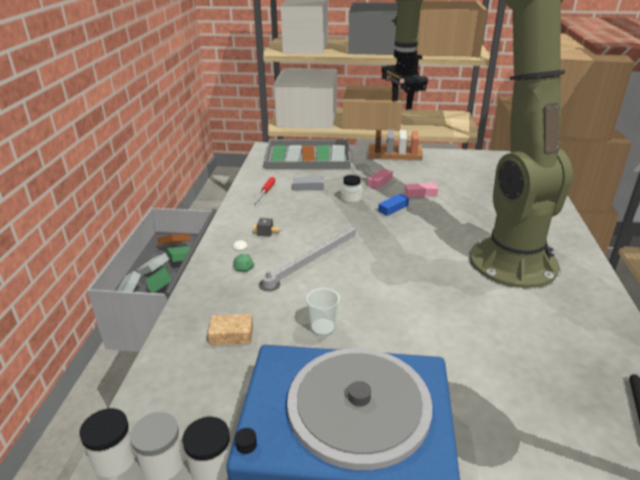

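The top view shows the pin at (227,184), the bar's free end at (341,270), the stop at (335,157) with its screw pointing down to about (333,177), and the grey stone at (467,200). The side view agrees. I'll zoom in for accuracy.

```bash
cat > h.py <<'E'
import numpy as np, cv2
from cell import env
def w2p(n,P):
    c=env.camera_params(n); E=c["extrinsics"]; q=(E[:3,:3]@np.atleast_2d(P).T).T+E[:3,3]
    return np.c_[c["cx"]+c["fx"]*q[:,0]/-q[:,2], c["cy"]+c["fy"]*-q[:,1]/-q[:,2]]
def p2w(n,u,v,z):
    c=env.camera_params(n); E=c["extrinsics"]; R=E[:3,:3]; o=-R.T@E[:3,3]
    d=R.T@np.array([(u-c["cx"])/c["fx"],-(v-c["cy"])/c["fy"],-1]); return o+d*(z-o[2])/d[2]
E
python3 - <<'E'
from h import *
im=cv2.imread("pics/top0.png")
cv2.imwrite("pics/c1.png",cv2.resize(im[120:300,200:490],None,fx=2.75,fy=2.75,interpolation=cv2.INTER_CUBIC))
for nm,u,v,z in [("pin",227,181,.042),("end",341,270,.025),("stop",335,157,.04),("stone",467,200,.03),("jar",442,264,.075),("opal",300,136,.014),("cullet",258,148,.03),("scribe",430,138,.01)]:
    print(nm,p2w("top",u,v,z).round(4))
E
```

```text
pin [0.614  0.1501 0.042 ]
end [ 0.4289 -0.0987  0.025 ]
stop [ 0.673  -0.0812  0.04  ]
stone [ 0.5868 -0.371   0.03  ]
jar [ 0.4432 -0.3027  0.075 ]
opal [ 0.7264 -0.0037  0.014 ]
cullet [0.6919 0.0873 0.03  ]
scribe [ 0.7304 -0.296   0.01  ]
```

View pics/c1.png

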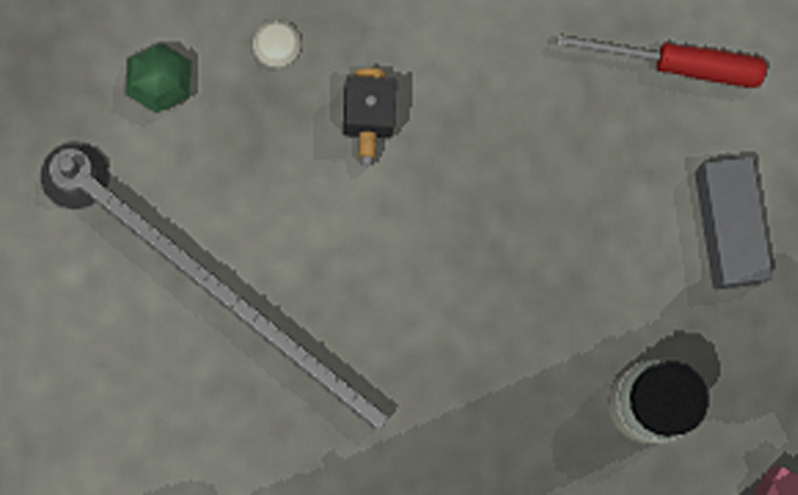

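In the crop the eye is at (72,168), the bar's end at (381,423), the stop's nose tip at (367,163), and the stone's top corners at about (706,163), (754,154), (774,277) and (720,287).

```bash
python3 - <<'E'
from h import *
f=lambda a,b,z:p2w("top",200+a/2.75,120+b/2.75,z)
pt=f(69,163,.042);eye=f(72,168,.025);end=f(381,423,.025)
print("pin",pt,"eye",eye,"end",end)
d=end-eye;print("L",np.linalg.norm(d),"ang",np.degrees(np.arctan2(d[1],d[0])))
nose=f(367,163,.014);st=f(371,104,.04);print("nose",nose,"stoptop",st,"screwdir",np.degrees(np.arctan2(*(nose-st)[1::-1])))
ws=[f(347,75,.04),f(397,80,.04),f(392,136,.04),f(345,133,.04)];print("stop c",np.mean(ws,0),ws)
r=np.linalg.norm((nose-eye)[:2]);a=np.degrees(np.arctan2(*(nose-eye)[1::-1]));print("nose r",r,"ang",a,"bar contact ang",a-np.degrees(np.arcsin(.006/r)))
s=[f(706,163,.03),f(754,154,.03),f(774,277,.03),f(720,287,.03)]
print("stone",np.mean(s,0)); 
for i in range(4):
    e=s[(i+1)%4]-s[i];print(np.linalg.norm(e),np.degrees(np.arctan2(e[1],e[0])))
E
```

```text
pin [0.61764015 0.15437307 0.042     ] eye [0.61754754 0.15475655 0.025     ] end [ 0.4206376  -0.09353969  0.025     ]
L 0.31689832098310905 ang -128.41597756201864
nose [ 0.6296952  -0.07995709  0.014     ] stoptop [ 0.67113444 -0.08102167  0.04      ] screwdir 178.52837676237155
stop c [ 0.6695582  -0.08045898  0.04      ] [array([ 0.69416213, -0.06167412,  0.04      ]), array([ 0.6910765 , -0.10129841,  0.04      ]), array([ 0.64573364, -0.09795656,  0.04      ]), array([ 0.64726052, -0.06090684,  0.04      ])]
nose r 0.23502777947795567 ang -87.03728525709107 bar contact ang -88.5001422430437
stone [ 0.58689987 -0.37436961  0.03      ]
0.039373611701675776 -77.94677440976916
0.09973893887153393 -171.74767046661782
0.043824406893179825 101.73904716099806
0.09989360444347775 5.6955024418719
```

```bash
cat >> h.py <<'E'
from scipy.spatial.transform import Rotation as Ro
def plan(tgt,yaw,n,show=True):
    o=env.get_obs(); p=np.array(o["tool_pos"]); R=Ro.from_euler("xyz",o["tool_rot"],degrees=True)
    T=Ro.from_euler("xyz",[180,0,yaw],degrees=True); dv=(R.inv()*T).as_rotvec()/n; dp=(np.array(tgt)-p)/n
    out=[]
    for i in range(n):
        s=R.inv().apply(dp)*100; d=np.degrees(dv)
        out.append(dict(zip(("x","y","z","ax","ay","az"),[round(float(v),2) for v in (*s,*d)]))); R=R*Ro.from_rotvec(dv)
    print("pose",p.round(4),np.round(o["tool_rot"],2),"F",np.round(o["force"],2),"t",o["time_s"])
    for r in out: print(r)
E
python3 -c "
from h import *
plan([.438,-.022,.12],-38.4,15)"
```

```text
pose [ 0.2935 -0.5795  0.2216] [-1.799e+02  1.000e-02  2.687e+01] F [ 0.18 -0.26 -0.07] t 0.1
{'x': 2.54, 'y': -2.88, 'z': 0.68, 'ax': -0.01, 'ay': 0.0, 'az': 4.35}
{'x': 2.31, 'y': -3.06, 'z': 0.68, 'ax': -0.01, 'ay': 0.0, 'az': 4.35}
{'x': 2.07, 'y': -3.23, 'z': 0.68, 'ax': -0.01, 'ay': 0.0, 'az': 4.35}
{'x': 1.82, 'y': -3.38, 'z': 0.68, 'ax': -0.01, 'ay': 0.0, 'az': 4.35}
{'x': 1.56, 'y': -3.51, 'z': 0.68, 'ax': -0.01, 'ay': 0.0, 'az': 4.35}
{'x': 1.29, 'y': -3.61, 'z': 0.68, 'ax': -0.01, 'ay': 0.0, 'az': 4.35}
{'x': 1.01, 'y': -3.7, 'z': 0.68, 'ax': -0.01, 'ay': 0.0, 'az': 4.35}
{'x': 0.73, 'y': -3.77, 'z': 0.68, 'ax': -0.01, 'ay': 0.0, 'az': 4.35}
{'x': 0.44, 'y': -3.81, 'z': 0.68, 'ax': -0.01, 'ay': 0.0, 'az': 4.35}
{'x': 0.15, 'y': -3.84, 'z': 0.68, 'ax': -0.01, 'ay': 0.0, 'az': 4.35}
{'x': -0.14, 'y': -3.84, 'z': 0.68, 'ax': -0.01, 'ay': 0.0, 'az': 4.35}
{'x': -0.43, 'y': -3.81, 'z': 0.68, 'ax': -0.01, 'ay': 0.0, 'az': 4.35}
{'x': -0.72, 'y': -3.77, 'z': 0.68, 'ax': -0.01, 'ay': 0.0, 'az': 4.35}
{'x': -1.0, 'y': -3.71, 'z': 0.68, 'ax': -0.01, 'ay': 0.0, 'az': 4.35}
{'x': -1.28, 'y': -3.62, 'z': 0.68, 'ax': -0.01, 'ay': 0.0, 'az': 4.35}
```

Call:
{"api": "jog_arm", "payload": {
  "motion": [
    {"x":2.5,"y":-2.9,"z":0.3,"az":4.35},
    {"x":2.3,"y":-3.1,"z":0.3,"az":4.35},
    {"x":2.1,"y":-3.2,"z":0.3,"az":4.35},
    {"x":1.8,"y":-3.4,"z":0.3,"az":4.35},
    {"x":1.6,"y":-3.5,"z":0.3,"az":4.35}
  ],
  "claw": -1,
  "squeeze": 20
}}

```text
$.motion[0]: bad value
```

Call:
{"api": "jog_arm", "payload": {
  "motion": [
    {"x":1.3,"y":-3.6,"z":0.5,"az":4.35},
    {"x":1.0,"y":-3.7,"z":0.5,"az":4.35},
    {"x":0.7,"y":-3.8,"z":0.5,"az":4.35},
    {"x":0.4,"y":-3.8,"z":0.5,"az":4.35},
    {"x":0.2,"y":-3.8,"z":0.5,"az":4.35}
  ]
}}

```text
$.motion[0]: bad value
```

Call:
{"api": "jog_arm", "payload": {
  "motion": [
    {"x":-0.1,"y":-3.8,"z":1,"az":4.35},
    {"x":-0.4,"y":-3.8,"z":1,"az":4.35},
    {"x":-0.7,"y":-3.8,"z":1,"az":4.35},
    {"x":-1.0,"y":-3.7,"z":1,"az":4.35},
    {"x":-1.3,"y":-3.6,"z":1,"az":4.35}
  ]
}}

```text
$.motion[0]: bad value
```

```bash
python3 -c "
from h import *
plan([.438,-.022,.010],-38.4,5)"
```

```text
pose [ 0.2935 -0.5795  0.2216] [-1.799e+02  1.000e-02  2.687e+01] F [ 0.18 -0.26 -0.07] t 0.1
{'x': 7.62, 'y': -8.63, 'z': 4.25, 'ax': -0.02, 'ay': 0.01, 'az': 13.05}
{'x': 5.47, 'y': -10.13, 'z': 4.24, 'ax': -0.02, 'ay': 0.01, 'az': 13.05}
{'x': 3.04, 'y': -11.11, 'z': 4.24, 'ax': -0.02, 'ay': 0.01, 'az': 13.05}
{'x': 0.45, 'y': -11.51, 'z': 4.24, 'ax': -0.02, 'ay': 0.01, 'az': 13.05}
{'x': -2.16, 'y': -11.31, 'z': 4.24, 'ax': -0.02, 'ay': 0.01, 'az': 13.05}
```

All six keys are evidently needed.

Call:
{"api": "jog_arm", "payload": {
  "motion": [
    {"x":2.5,"y":-2.9,"z":0.3,"ax":0,"ay":0,"az":4.35},
    {"x":2.3,"y":-3.1,"z":0.3,"ax":0,"ay":0,"az":4.35},
    {"x":2.1,"y":-3.2,"z":0.3,"ax":0,"ay":0,"az":4.35},
    {"x":1.8,"y":-3.4,"z":0.3,"ax":0,"ay":0,"az":4.35},
    {"x":1.6,"y":-3.5,"z":0.3,"ax":0,"ay":0,"az":4.35}
  ],
  "claw": -1,
  "squeeze": 20
}}

```text
time_s: 0.6
tool_pos: [0.3416, -0.3921, 0.207]
tool_rot: [-180.0, 0.0, 4.9]
force: [0.8, -0.4, 0.4]
grip_width: 0.055
grasp_force: 0.0
```

Call:
{"api": "jog_arm", "payload": {
  "motion": [
    {"x":1.3,"y":-3.6,"z":0.5,"ax":0,"ay":0,"az":4.35},
    {"x":1.0,"y":-3.7,"z":0.5,"ax":0,"ay":0,"az":4.35},
    {"x":0.7,"y":-3.8,"z":0.5,"ax":0,"ay":0,"az":4.35},
    {"x":0.4,"y":-3.8,"z":0.5,"ax":0,"ay":0,"az":4.35},
    {"x":0.2,"y":-3.8,"z":0.5,"ax":0,"ay":0,"az":4.35}
  ]
}}

```text
time_s: 1.1
tool_pos: [0.3893, -0.2068, 0.1821]
tool_rot: [180.0, 0.0, -16.8]
force: [0.8, -0.6, 1.4]
grip_width: 0.0151
grasp_force: 0.0
```

Call:
{"api": "jog_arm", "payload": {
  "motion": [
    {"x":-0.1,"y":-3.8,"z":1,"ax":0,"ay":0,"az":4.35},
    {"x":-0.4,"y":-3.8,"z":1,"ax":0,"ay":0,"az":4.35},
    {"x":-0.7,"y":-3.8,"z":1,"ax":0,"ay":0,"az":4.35},
    {"x":-1.0,"y":-3.7,"z":1,"ax":0,"ay":0,"az":4.35},
    {"x":-1.3,"y":-3.6,"z":1,"ax":0,"ay":0,"az":4.35}
  ]
}}

```text
time_s: 1.6
tool_pos: [0.4381, -0.0219, 0.1321]
tool_rot: [180.0, -0.0, -38.6]
force: [-0.2, 0.7, 0.6]
grip_width: 0.0007
grasp_force: 0.0
```

```bash
python3 -c "
from h import *
plan([.438,-.022,.010],-38.4,5)"
```

```text
pose [ 0.4381 -0.0219  0.1321] [ 1.7998e+02 -2.0000e-02 -3.8580e+01] F [-0.16  0.72  0.64] t 1.6
{'x': -0.0, 'y': 0.0, 'z': 2.44, 'ax': 0.0, 'ay': -0.0, 'az': -0.04}
{'x': -0.0, 'y': 0.0, 'z': 2.44, 'ax': 0.0, 'ay': -0.0, 'az': -0.04}
{'x': -0.0, 'y': 0.0, 'z': 2.44, 'ax': 0.0, 'ay': -0.0, 'az': -0.04}
{'x': -0.0, 'y': 0.0, 'z': 2.44, 'ax': 0.0, 'ay': -0.0, 'az': -0.04}
{'x': -0.0, 'y': 0.0, 'z': 2.44, 'ax': 0.0, 'ay': -0.0, 'az': -0.04}
```

Call:
{"api": "jog_arm", "payload": {
  "motion": [
    {"x":0,"y":0,"z":3.5,"ax":0,"ay":0,"az":0},
    {"x":0,"y":0,"z":3.5,"ax":0,"ay":0,"az":0},
    {"x":0,"y":0,"z":3,"ax":0,"ay":0,"az":0},
    {"x":0,"y":0,"z":1.5,"ax":0,"ay":0,"az":0},
    {"x":0,"y":0,"z":0.5,"ax":0,"ay":0,"az":0}
  ]
}}

```text
time_s: 2.1
tool_pos: [0.4363, -0.023, 0.0106]
tool_rot: [179.9, 0.2, -38.4]
force: [-0.1, -0.2, -0.2]
grip_width: 0.0003
grasp_force: 0.0
```

Call:
{"api": "jog_arm", "payload": {
  "motion": [
    {"x":0.4,"y":0,"z":0,"ax":0,"ay":0,"az":0},
    {"x":0.4,"y":0,"z":0,"ax":0,"ay":0,"az":0},
    {"x":0.4,"y":0,"z":0,"ax":0,"ay":0,"az":0},
    {"x":0.3,"y":0,"z":0,"ax":0,"ay":0,"az":0},
    {"x":0.3,"y":0,"z":0,"ax":0,"ay":0,"az":0}
  ]
}}

```text
time_s: 2.6
tool_pos: [0.4524, -0.0344, 0.0129]
tool_rot: [180.0, 0.0, -38.4]
force: [-2.1, 1.0, 1.8]
grip_width: 0.0007
grasp_force: 1.3
```

Call:
{"api": "jog_arm", "payload": {
  "motion": [
    {"x":0.6,"y":0.03,"z":0,"ax":0,"ay":0,"az":-1.4},
    {"x":0.87,"y":0.04,"z":0,"ax":0,"ay":0,"az":-2},
    {"x":0.87,"y":0.04,"z":0,"ax":0,"ay":0,"az":-2},
    {"x":0.87,"y":0.04,"z":0,"ax":0,"ay":0,"az":-2},
    {"x":0.87,"y":0.04,"z":0,"ax":0,"ay":0,"az":-2}
  ]
}}

```text
time_s: 3.1
tool_pos: [0.485, -0.0595, 0.0125]
tool_rot: [180.0, 0.0, -28.8]
force: [-1.2, 0.8, 1.6]
grip_width: 0.0005
grasp_force: 1.2
```

Call:
{"api": "jog_arm", "payload": {
  "motion": [
    {"x":0.87,"y":0.04,"z":0,"ax":0,"ay":0,"az":-2},
    {"x":0.87,"y":0.04,"z":0,"ax":0,"ay":0,"az":-2},
    {"x":0.87,"y":0.04,"z":0,"ax":0,"ay":0,"az":-2},
    {"x":0.87,"y":0.04,"z":0,"ax":0,"ay":0,"az":-2},
    {"x":0.87,"y":0.04,"z":0,"ax":0,"ay":0,"az":-2}
  ]
}}

```text
time_s: 3.6
tool_pos: [0.5235, -0.0796, 0.0123]
tool_rot: [180.0, 0.0, -18.8]
force: [-2.1, 2.0, 1.1]
grip_width: 0.0003
grasp_force: 1.1
```

Call:
{"api": "jog_arm", "payload": {
  "motion": [
    {"x":0.87,"y":0.04,"z":0,"ax":0,"ay":0,"az":-2},
    {"x":0.65,"y":0.03,"z":0,"ax":0,"ay":0,"az":-1.5},
    {"x":0.65,"y":0.03,"z":0,"ax":0,"ay":0,"az":-1.5},
    {"x":0.44,"y":0.02,"z":0,"ax":0,"ay":0,"az":-1},
    {"x":0.44,"y":0.02,"z":0,"ax":0,"ay":0,"az":-1}
  ]
}}

```text
time_s: 4.1
tool_pos: [0.5522, -0.0896, 0.0124]
tool_rot: [180.0, 0.0, -11.9]
force: [-1.5, 1.0, 0.6]
grip_width: 0.0001
grasp_force: 0.9
```

Call:
{"api": "jog_arm", "payload": {
  "motion": [
    {"x":0.65,"y":0.03,"z":0,"ax":0,"ay":0,"az":-1.5},
    {"x":0.65,"y":0.03,"z":0,"ax":0,"ay":0,"az":-1.5},
    {"x":0.65,"y":0.03,"z":0,"ax":0,"ay":0,"az":-1.5},
    {"x":0.65,"y":0.03,"z":0,"ax":0,"ay":0,"az":-1.5},
    {"x":0.44,"y":0.02,"z":0,"ax":0,"ay":0,"az":-1}
  ]
}}

```text
time_s: 4.6
tool_pos: [0.5827, -0.0958, 0.0125]
tool_rot: [180.0, -0.0, -4.9]
force: [-1.5, 0.6, -0.5]
grip_width: 0.0005
grasp_force: 1.0
```

Call:
{"api": "jog_arm", "payload": {
  "motion": [
    {"x":0.3,"y":0.01,"z":0,"ax":0,"ay":0,"az":-0.7},
    {"x":0.2,"y":0.01,"z":0,"ax":0,"ay":0,"az":-0.45},
    {"x":0.15,"y":0.01,"z":0,"ax":0,"ay":0,"az":-0.35},
    {"x":0.15,"y":0.01,"z":0,"ax":0,"ay":0,"az":-0.35},
    {"x":0.15,"y":0.01,"z":0,"ax":0,"ay":0,"az":-0.35}
  ]
}}

```text
time_s: 5.1
tool_pos: [0.5914, -0.0966, 0.0125]
tool_rot: [180.0, 0.0, -2.8]
force: [-1.8, -0.4, -0.7]
grip_width: 0.0004
grasp_force: 0.9
```

```bash
python3 - <<'E'
from h import *
im=env.read_camera("top")[:,:,::-1]
cv2.imwrite("pics/c2.png",cv2.resize(im[120:270,210:400],None,fx=4,fy=4,interpolation=cv2.INTER_CUBIC))
E
```

```text
(no output)
```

View pics/c2.png

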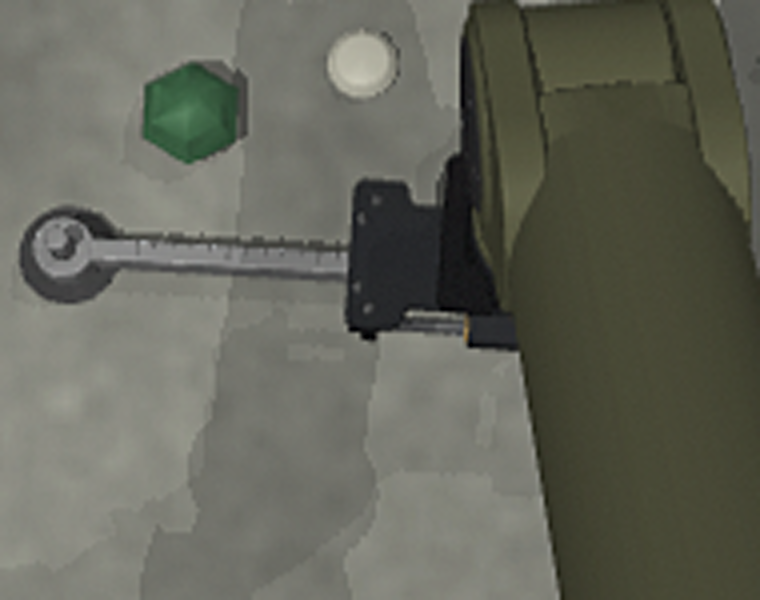

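The picture shows the bar lying almost level, from (60,240) to under the gripper at (350,260). The arm hides the stop. By calculation about 15 mm of travel is left, so I'll feel for the nose.

Call:
{"api": "jog_arm", "payload": {
  "motion": [
    {"x":0.2,"y":0.01,"z":0,"ax":0,"ay":0,"az":-0.45},
    {"x":0.2,"y":0.01,"z":0,"ax":0,"ay":0,"az":-0.45},
    {"x":0.2,"y":0.01,"z":0,"ax":0,"ay":0,"az":-0.45},
    {"x":0.15,"y":0.01,"z":0,"ax":0,"ay":0,"az":-0.35},
    {"x":0.15,"y":0.01,"z":0,"ax":0,"ay":0,"az":-0.35}
  ]
}}

```text
time_s: 5.65
tool_pos: [0.6005, -0.0975, 0.0126]
tool_rot: [180.0, 0.0, -0.7]
force: [-1.7, 0.4, 1.0]
grip_width: 0.0005
grasp_force: 1.1
```

Call:
{"api": "jog_arm", "payload": {
  "motion": [
    {"x":0.1,"y":0,"z":0,"ax":0,"ay":0,"az":-0.23},
    {"x":0.1,"y":0,"z":0,"ax":0,"ay":0,"az":-0.23},
    {"x":0.1,"y":0,"z":0,"ax":0,"ay":0,"az":-0.23},
    {"x":0.05,"y":0,"z":0,"ax":0,"ay":0,"az":-0.12},
    {"x":0.05,"y":0,"z":0,"ax":0,"ay":0,"az":-0.12}
  ]
}}

```text
time_s: 6.15
tool_pos: [0.6044, -0.0976, 0.0126]
tool_rot: [180.0, 0.0, 0.2]
force: [-1.7, -0.3, 1.7]
grip_width: 0.0005
grasp_force: 1.1
```

Call:
{"api": "jog_arm", "payload": {
  "motion": [
    {"x":0.06,"y":0,"z":0,"ax":0,"ay":0,"az":-0.14},
    {"x":0.06,"y":0,"z":0,"ax":0,"ay":0,"az":-0.14},
    {"x":0.06,"y":0,"z":0,"ax":0,"ay":0,"az":-0.14},
    {"x":0.06,"y":0,"z":0,"ax":0,"ay":0,"az":-0.14},
    {"x":0.03,"y":0,"z":0,"ax":0,"ay":0,"az":-0.07}
  ]
}}

```text
time_s: 6.65
tool_pos: [0.6067, -0.0976, 0.0125]
tool_rot: [180.0, 0.1, 0.8]
force: [-3.1, -1.0, 2.7]
grip_width: 0.0009
grasp_force: 2.0
```

Call:
{"api": "jog_arm", "payload": {
  "motion": [
    {"x":0.05,"y":0,"z":0,"ax":0,"ay":0,"az":-0.12},
    {"x":0.05,"y":0,"z":0,"ax":0,"ay":0,"az":-0.12},
    {"x":0.03,"y":0,"z":0,"ax":0,"ay":0,"az":-0.07},
    {"x":0.02,"y":0,"z":0,"ax":0,"ay":0,"az":-0.05},
    {"x":0,"y":0,"z":0,"ax":0,"ay":0,"az":0}
  ]
}}

```text
time_s: 7.15
tool_pos: [0.608, -0.0976, 0.0124]
tool_rot: [180.0, 0.1, 1.2]
force: [-4.6, -1.2, 2.9]
grip_width: 0.0005
grasp_force: 2.7
```

Call:
{"api": "jog_arm", "payload": {
  "motion": [
    {"x":0.03,"y":0,"z":0,"ax":0,"ay":0,"az":0},
    {"x":0.02,"y":0,"z":0,"ax":0,"ay":0,"az":0},
    {"x":0.02,"y":0,"z":0,"ax":0,"ay":0,"az":0},
    {"x":0.01,"y":0,"z":0,"ax":0,"ay":0,"az":0},
    {"x":0,"y":0,"z":0,"ax":0,"ay":0,"az":0}
  ]
}}

```text
time_s: 7.65
tool_pos: [0.6084, -0.0976, 0.0123]
tool_rot: [180.0, 0.1, 1.2]
force: [-6.0, -0.7, 4.5]
grip_width: 0.0008
grasp_force: 3.1
```

Call:
{"api": "jog_arm", "payload": {
  "motion": [
    {"x":0.03,"y":0,"z":0,"ax":0,"ay":0,"az":0},
    {"x":0.03,"y":0,"z":0,"ax":0,"ay":0,"az":0},
    {"x":0.02,"y":0,"z":0,"ax":0,"ay":0,"az":0},
    {"x":0.02,"y":0,"z":0,"ax":0,"ay":0,"az":0},
    {"x":0,"y":0,"z":0,"ax":0,"ay":0,"az":0}
  ]
}}

```text
time_s: 8.15
tool_pos: [0.609, -0.0977, 0.0123]
tool_rot: [180.0, 0.2, 1.2]
force: [-7.3, -1.5, 4.1]
grip_width: 0.0005
grasp_force: 3.5
```

Call:
{"api": "jog_arm", "payload": {
  "motion": [
    {"x":0.03,"y":0,"z":0,"ax":0,"ay":0,"az":0},
    {"x":0.03,"y":0,"z":0,"ax":0,"ay":0,"az":0},
    {"x":0.02,"y":0,"z":0,"ax":0,"ay":0,"az":0},
    {"x":0.02,"y":0,"z":0,"ax":0,"ay":0,"az":0},
    {"x":0,"y":0,"z":0,"ax":0,"ay":0,"az":0}
  ]
}}

```text
time_s: 8.65
tool_pos: [0.6094, -0.0976, 0.0122]
tool_rot: [180.0, 0.2, 1.2]
force: [-8.8, -1.1, 4.4]
grip_width: 0.0005
grasp_force: 4.2
```

Call:
{"api": "jog_arm", "payload": {
  "motion": [
    {"x":0.05,"y":0,"z":0,"ax":0,"ay":0,"az":0},
    {"x":0.04,"y":0,"z":0,"ax":0,"ay":0,"az":0},
    {"x":0.04,"y":0,"z":0,"ax":0,"ay":0,"az":0},
    {"x":0.03,"y":0,"z":0,"ax":0,"ay":0,"az":0},
    {"x":0.02,"y":0,"z":0,"ax":0,"ay":0,"az":0}
  ]
}}

```text
time_s: 9.15
tool_pos: [0.6096, -0.0976, 0.0118]
tool_rot: [180.0, 0.5, 1.2]
force: [-12.3, -1.3, 7.7]
grip_width: 0.0004
grasp_force: 6.2
```

Call:
{"api": "jog_arm", "payload": {
  "motion": [
    {"x":0,"y":0,"z":0,"ax":0,"ay":0,"az":0},
    {"x":0,"y":0,"z":0,"ax":0,"ay":0,"az":0},
    {"x":0,"y":0,"z":0,"ax":0,"ay":0,"az":0},
    {"x":0,"y":0,"z":0,"ax":0,"ay":0,"az":0},
    {"x":0,"y":0,"z":0,"ax":0,"ay":0,"az":0}
  ]
}}

```text
time_s: 9.65
tool_pos: [0.6096, -0.0976, 0.0118]
tool_rot: [180.0, 0.4, 1.2]
force: [-11.3, 0.1, 7.2]
grip_width: 0.0006
grasp_force: 5.9
```

Call:
{"api": "jog_arm", "payload": {
  "motion": [
    {"x":0,"y":0,"z":0,"ax":0,"ay":0,"az":0},
    {"x":0,"y":0,"z":0,"ax":0,"ay":0,"az":0},
    {"x":0,"y":0,"z":0,"ax":0,"ay":0,"az":0},
    {"x":0,"y":0,"z":0,"ax":0,"ay":0,"az":0},
    {"x":0,"y":0,"z":0,"ax":0,"ay":0,"az":0}
  ]
}}

```text
time_s: 10.15
tool_pos: [0.6096, -0.0976, 0.0118]
tool_rot: [180.0, 0.5, 1.2]
force: [-11.3, -0.4, 7.1]
grip_width: 0.0007
grasp_force: 5.9
```

Call:
{"api": "jog_arm", "payload": {
  "motion": [
    {"x":-0.1,"y":0,"z":0,"ax":0,"ay":0,"az":0},
    {"x":-0.1,"y":0,"z":0,"ax":0,"ay":0,"az":0},
    {"x":-0.1,"y":0,"z":0,"ax":0,"ay":0,"az":0},
    {"x":-0.1,"y":0,"z":0,"ax":0,"ay":0,"az":0},
    {"x":-0.1,"y":0,"z":0,"ax":0,"ay":0,"az":0}
  ]
}}

```text
time_s: 10.65
tool_pos: [0.6088, -0.0973, 0.0125]
tool_rot: [-180.0, -0.1, 1.2]
force: [-1.3, -0.5, -0.4]
grip_width: 0.0005
grasp_force: 0.7
```

Call:
{"api": "jog_arm", "payload": {
  "motion": [
    {"x":-0.1,"y":0,"z":0,"ax":0,"ay":0,"az":0},
    {"x":-0.1,"y":0,"z":0,"ax":0,"ay":0,"az":0},
    {"x":-0.2,"y":0,"z":0,"ax":0,"ay":0,"az":0},
    {"x":-0.5,"y":0,"z":0,"ax":0,"ay":0,"az":0},
    {"x":-1,"y":0,"z":0,"ax":0,"ay":0,"az":0}
  ]
}}

```text
time_s: 11.15
tool_pos: [0.5895, -0.0976, 0.0128]
tool_rot: [-180.0, -0.1, 1.2]
force: [-0.1, -0.5, -0.6]
grip_width: 0.0002
grasp_force: 0.0
```

```bash
python3 -c "
from h import *
plan([.587,-.3744,.14],8,8)"
```

```text
pose [ 0.5895 -0.0976  0.0128] [-1.7999e+02 -8.0000e-02  1.2000e+00] F [-0.09 -0.48 -0.56] t 11.15
{'x': -0.1, 'y': 3.46, 'z': -1.59, 'ax': -0.0, 'ay': -0.01, 'az': -0.85}
{'x': -0.15, 'y': 3.46, 'z': -1.59, 'ax': -0.0, 'ay': -0.01, 'az': -0.85}
{'x': -0.2, 'y': 3.45, 'z': -1.59, 'ax': -0.0, 'ay': -0.01, 'az': -0.85}
{'x': -0.26, 'y': 3.45, 'z': -1.59, 'ax': -0.0, 'ay': -0.01, 'az': -0.85}
{'x': -0.31, 'y': 3.45, 'z': -1.59, 'ax': -0.0, 'ay': -0.01, 'az': -0.85}
{'x': -0.36, 'y': 3.44, 'z': -1.59, 'ax': -0.0, 'ay': -0.01, 'az': -0.85}
{'x': -0.41, 'y': 3.44, 'z': -1.59, 'ax': -0.0, 'ay': -0.01, 'az': -0.85}
{'x': -0.46, 'y': 3.43, 'z': -1.59, 'ax': -0.0, 'ay': -0.01, 'az': -0.85}
```

Call:
{"api": "jog_arm", "payload": {
  "motion": [
    {"x":-0.3,"y":0,"z":-2,"ax":0,"ay":0,"az":0},
    {"x":0,"y":0,"z":-3,"ax":0,"ay":0,"az":0},
    {"x":0,"y":1.7,"z":-4,"ax":0,"ay":0,"az":0},
    {"x":0,"y":3,"z":-4,"ax":0,"ay":0,"az":0},
    {"x":0,"y":4,"z":0,"ax":0,"ay":0,"az":0}
  ]
}}

```text
time_s: 11.65
tool_pos: [0.5918, -0.1838, 0.1496]
tool_rot: [179.8, -0.6, 1.4]
force: [1.1, 0.2, -0.3]
grip_width: 0.0004
grasp_force: 0.0
```

Call:
{"api": "jog_arm", "payload": {
  "motion": [
    {"x":0,"y":4,"z":0,"ax":0,"ay":0,"az":-1.3},
    {"x":0,"y":4,"z":0,"ax":0,"ay":0,"az":-1.3},
    {"x":0,"y":4,"z":0,"ax":0,"ay":0,"az":-1.4},
    {"x":0,"y":4,"z":0,"ax":0,"ay":0,"az":-1.4},
    {"x":0,"y":3,"z":0,"ax":0,"ay":0,"az":-1.4}
  ],
  "claw": 1
}}

```text
time_s: 12.15
tool_pos: [0.5987, -0.3779, 0.1424]
tool_rot: [179.9, 0.0, 7.9]
force: [0.6, -0.6, -0.3]
grip_width: 0.0324
grasp_force: 0.0
```

```bash
python3 - <<'E'
from h import *
plan([.587,-.3744,.14],8,2)
im=env.read_camera("top")[:,:,::-1]; cv2.imwrite("pics/c3.png",cv2.resize(im[120:270,210:400],None,fx=4,fy=4,interpolation=cv2.INTER_CUBIC))
im=env.read_camera("side")[:,:,::-1]; cv2.imwrite("pics/s3.png",cv2.resize(im[150:300,220:420],None,fx=4,fy=4,interpolation=cv2.INTER_CUBIC))
print(w2p("side",[[.587,-.3744,.03],[.6296,-.08,.014]]))
E
```

```text
pose [ 0.5987 -0.3779  0.1424] [1.7993e+02 5.0000e-02 7.8800e+00] F [ 0.62 -0.56 -0.27] t 12.15
{'x': -0.56, 'y': -0.25, 'z': 0.12, 'ax': 0.04, 'ay': 0.02, 'az': -0.06}
{'x': -0.56, 'y': -0.25, 'z': 0.12, 'ax': 0.04, 'ay': 0.02, 'az': -0.06}
[[307.61092132 178.95503504]
 [279.8819345  229.06841767]]
```

View pics/c3.png

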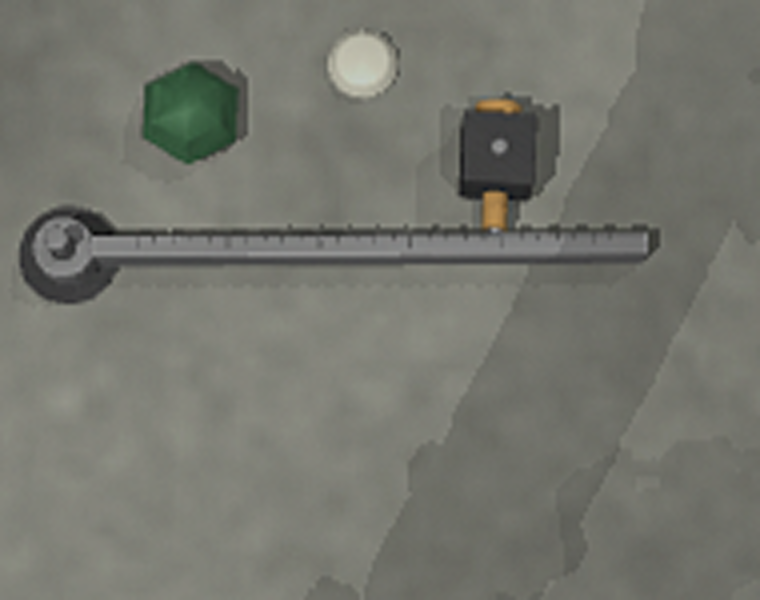

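View pics/s3.png

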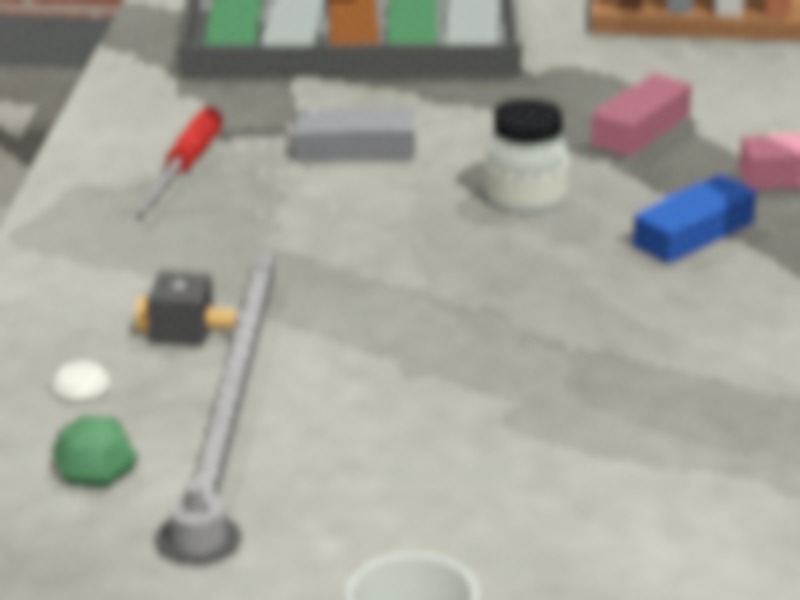

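The bar rests on the screw nose at (493,228) and the stone hasn't moved. In the side view the stone's top is centred near (356,122), as predicted. I'll descend on the stone.

Call:
{"api": "jog_arm", "payload": {
  "motion": [
    {"x":-0.6,"y":-0.2,"z":0,"ax":0,"ay":0,"az":0},
    {"x":-0.6,"y":-0.2,"z":0,"ax":0,"ay":0,"az":0},
    {"x":0,"y":0,"z":0,"ax":0,"ay":0,"az":0},
    {"x":0,"y":0,"z":1.5,"ax":0,"ay":0,"az":0},
    {"x":0,"y":0,"z":3.5,"ax":0,"ay":0,"az":0}
  ]
}}

```text
time_s: 12.75
tool_pos: [0.5904, -0.3725, 0.0954]
tool_rot: [179.7, -0.3, 8.0]
force: [0.2, -0.0, -0.4]
grip_width: 0.0799
grasp_force: 0.0
```

Call:
{"api": "jog_arm", "payload": {
  "motion": [
    {"x":0,"y":0,"z":3,"ax":0,"ay":0,"az":0},
    {"x":0,"y":0,"z":3,"ax":0,"ay":0,"az":0},
    {"x":0,"y":0,"z":1.5,"ax":0,"ay":0,"az":0},
    {"x":0,"y":0,"z":0.8,"ax":0,"ay":0,"az":0},
    {"x":0,"y":0,"z":0.2,"ax":0,"ay":0,"az":0}
  ]
}}

```text
time_s: 13.25
tool_pos: [0.5878, -0.3716, 0.007]
tool_rot: [-180.0, 0.0, 8.0]
force: [0.4, -0.4, -0.2]
grip_width: 0.087
grasp_force: 0.0
```

```bash
python3 - <<'E'
from h import *
plan([.587,-.3744,.006],8,1)
f=lambda a,b:p2w("top",210+a/4,120+b/4,.025)
A=f(100,244);B=f(647,243.5);d=B-A;print(A,B,np.degrees(np.arctan2(d[1],d[0])))
E
```

```text
pose [ 0.5878 -0.3716  0.007 ] [-1.7997e+02  2.0000e-02  8.0100e+00] F [ 0.35 -0.38 -0.16] t 13.25
{'x': -0.12, 'y': 0.26, 'z': 0.1, 'ax': -0.03, 'ay': 0.02, 'az': 0.01}
[0.61820136 0.13557134 0.025     ] [ 0.62551922 -0.16343891  0.025     ] -88.59804388943496
```

Call:
{"api": "jog_arm", "payload": {
  "motion": [
    {"x":-0.1,"y":0.25,"z":0.1,"ax":0,"ay":0,"az":0},
    {"x":0,"y":0,"z":0,"ax":0,"ay":0,"az":0},
    {"x":0,"y":0,"z":0,"ax":0,"ay":0,"az":0},
    {"x":0,"y":0,"z":0,"ax":0,"ay":0,"az":0},
    {"x":0,"y":0,"z":0,"ax":0,"ay":0,"az":0}
  ],
  "claw": -1,
  "squeeze": 25
}}

```text
time_s: 13.75
tool_pos: [0.5874, -0.3749, 0.0071]
tool_rot: [180.0, -0.0, 8.0]
force: [-0.4, -0.3, -0.5]
grip_width: 0.0548
grasp_force: 0.0
```

Call:
{"api": "jog_arm", "payload": {
  "motion": [
    {"x":0,"y":0,"z":0,"ax":0,"ay":0,"az":0},
    {"x":0,"y":0,"z":0,"ax":0,"ay":0,"az":0},
    {"x":0,"y":0,"z":0,"ax":0,"ay":0,"az":0},
    {"x":0,"y":0,"z":0,"ax":0,"ay":0,"az":0},
    {"x":0,"y":0,"z":0,"ax":0,"ay":0,"az":0}
  ]
}}

```text
time_s: 14.25
tool_pos: [0.5872, -0.3746, 0.0066]
tool_rot: [-180.0, 0.0, 8.0]
force: [-0.7, 0.0, 1.0]
grip_width: 0.0399
grasp_force: 25.0
```

Call:
{"api": "jog_arm", "payload": {
  "motion": [
    {"x":0,"y":0,"z":-0.5,"ax":0,"ay":0,"az":0},
    {"x":0,"y":0,"z":-1.5,"ax":0,"ay":0,"az":0},
    {"x":0,"y":0,"z":-2,"ax":0,"ay":0,"az":0},
    {"x":0,"y":0,"z":-1.5,"ax":0,"ay":0,"az":0},
    {"x":0,"y":0,"z":-0.5,"ax":0,"ay":0,"az":0}
  ]
}}

```text
time_s: 14.75
tool_pos: [0.5886, -0.3754, 0.0696]
tool_rot: [179.8, -0.2, 8.0]
force: [-0.9, -0.5, -2.7]
grip_width: 0.0395
grasp_force: 25.0
```

```bash
python3 -c "
from h import *
plan([.55,-.09,.066],1.3,10)"
```

```text
pose [ 0.5886 -0.3754  0.0696] [179.84  -0.18   7.98] F [-0.85 -0.49 -2.73] t 14.75
{'x': 0.01, 'y': -2.88, 'z': 0.03, 'ax': 0.02, 'ay': -0.02, 'az': 0.67}
{'x': -0.02, 'y': -2.88, 'z': 0.03, 'ax': 0.02, 'ay': -0.02, 'az': 0.67}
{'x': -0.05, 'y': -2.88, 'z': 0.03, 'ax': 0.02, 'ay': -0.02, 'az': 0.67}
{'x': -0.09, 'y': -2.88, 'z': 0.03, 'ax': 0.02, 'ay': -0.02, 'az': 0.67}
{'x': -0.12, 'y': -2.88, 'z': 0.03, 'ax': 0.02, 'ay': -0.02, 'az': 0.67}
{'x': -0.15, 'y': -2.88, 'z': 0.03, 'ax': 0.02, 'ay': -0.02, 'az': 0.67}
{'x': -0.19, 'y': -2.87, 'z': 0.03, 'ax': 0.02, 'ay': -0.02, 'az': 0.67}
{'x': -0.22, 'y': -2.87, 'z': 0.03, 'ax': 0.02, 'ay': -0.02, 'az': 0.67}
{'x': -0.25, 'y': -2.87, 'z': 0.03, 'ax': 0.02, 'ay': -0.02, 'az': 0.67}
{'x': -0.29, 'y': -2.87, 'z': 0.04, 'ax': 0.02, 'ay': -0.02, 'az': 0.67}
```

Call:
{"api": "jog_arm", "payload": {
  "motion": [
    {"x":0,"y":-2.0,"z":0,"ax":0,"ay":0,"az":0.67},
    {"x":0,"y":-2.9,"z":0,"ax":0,"ay":0,"az":0.67},
    {"x":-0.1,"y":-2.9,"z":0,"ax":0,"ay":0,"az":0.67},
    {"x":-0.1,"y":-3.2,"z":0,"ax":0,"ay":0,"az":0.67},
    {"x":-0.1,"y":-3.2,"z":0,"ax":0,"ay":0,"az":0.67}
  ]
}}

```text
time_s: 15.25
tool_pos: [0.5674, -0.2329, 0.0664]
tool_rot: [180.0, 0.0, 4.6]
force: [0.6, 0.4, -2.2]
grip_width: 0.0398
grasp_force: 25.0
```

Call:
{"api": "jog_arm", "payload": {
  "motion": [
    {"x":-0.1,"y":-3.2,"z":0,"ax":0,"ay":0,"az":0.67},
    {"x":-0.2,"y":-3.2,"z":0,"ax":0,"ay":0,"az":0.67},
    {"x":-0.2,"y":-2.9,"z":0,"ax":0,"ay":0,"az":0.67},
    {"x":-0.3,"y":-2.9,"z":0,"ax":0,"ay":0,"az":0.67},
    {"x":-0.3,"y":-2.0,"z":0,"ax":0,"ay":0,"az":0.67}
  ]
}}

```text
time_s: 15.75
tool_pos: [0.5481, -0.0901, 0.0667]
tool_rot: [-180.0, 0.0, 1.4]
force: [-0.3, -0.6, -2.3]
grip_width: 0.04
grasp_force: 25.0
```

```bash
python3 -c "
from h import *
plan([.55,-.09,.0075],1.3,5)"
```

```text
pose [ 0.5481 -0.0901  0.0667] [-1.7997e+02  1.0000e-02  1.3900e+00] F [-0.31 -0.59 -2.32] t 15.75
{'x': 0.04, 'y': -0.0, 'z': 1.18, 'ax': -0.01, 'ay': 0.0, 'az': 0.02}
{'x': 0.04, 'y': -0.0, 'z': 1.18, 'ax': -0.01, 'ay': 0.0, 'az': 0.02}
{'x': 0.04, 'y': -0.0, 'z': 1.18, 'ax': -0.01, 'ay': 0.0, 'az': 0.02}
{'x': 0.04, 'y': -0.0, 'z': 1.18, 'ax': -0.01, 'ay': 0.0, 'az': 0.02}
{'x': 0.04, 'y': -0.0, 'z': 1.18, 'ax': -0.01, 'ay': 0.0, 'az': 0.02}
```

Call:
{"api": "jog_arm", "payload": {
  "motion": [
    {"x":0,"y":0,"z":1.5,"ax":0,"ay":0,"az":0},
    {"x":0,"y":0,"z":2,"ax":0,"ay":0,"az":0},
    {"x":0,"y":0,"z":1.4,"ax":0,"ay":0,"az":0},
    {"x":0,"y":0,"z":0.7,"ax":0,"ay":0,"az":0},
    {"x":0,"y":0,"z":0.3,"ax":0,"ay":0,"az":0}
  ]
}}

```text
time_s: 16.25
tool_pos: [0.5478, -0.0933, 0.0065]
tool_rot: [-180.0, 0.1, 1.2]
force: [-9.0, -0.8, 15.2]
grip_width: 0.0401
grasp_force: 25.0
```

Call:
{"api": "jog_arm", "payload": {
  "motion": [
    {"x":0.3,"y":0,"z":0.05,"ax":0,"ay":0,"az":0},
    {"x":0.4,"y":0,"z":0,"ax":0,"ay":0,"az":0},
    {"x":0.3,"y":0,"z":0,"ax":0,"ay":0,"az":0},
    {"x":0.2,"y":0,"z":0,"ax":0,"ay":0,"az":0},
    {"x":0.1,"y":0,"z":0,"ax":0,"ay":0,"az":0}
  ]
}}

```text
time_s: 16.75
tool_pos: [0.5622, -0.0925, 0.0073]
tool_rot: [180.0, -0.0, 1.3]
force: [-0.3, -0.6, -2.3]
grip_width: 0.0402
grasp_force: 25.0
```

Call:
{"api": "jog_arm", "payload": {
  "motion": [
    {"x":0.1,"y":0,"z":0,"ax":0,"ay":0,"az":0},
    {"x":0.08,"y":0,"z":0,"ax":0,"ay":0,"az":0},
    {"x":0.06,"y":0,"z":0,"ax":0,"ay":0,"az":0},
    {"x":0.04,"y":0,"z":0,"ax":0,"ay":0,"az":0},
    {"x":0,"y":0,"z":0,"ax":0,"ay":0,"az":0}
  ]
}}

```text
time_s: 17.25
tool_pos: [0.5644, -0.0925, 0.007]
tool_rot: [180.0, -0.0, 1.3]
force: [-0.3, 0.5, -2.6]
grip_width: 0.0401
grasp_force: 25.0
```

```bash
python3 - <<'E'
from h import *
plan([.568,-.09,.0065],1.4,1)
a=env.read_camera("side")[:,:,::-1]; cv2.imwrite("pics/s4.png",cv2.resize(a[170:280,220:370],None,fx=5,fy=5,interpolation=cv2.INTER_CUBIC))
E
```

```text
pose [ 0.5644 -0.0925  0.007 ] [180.    -0.     1.28] F [-0.31  0.51 -2.64] t 17.25
{'x': 0.36, 'y': -0.24, 'z': 0.05, 'ax': 0.0, 'ay': -0.0, 'az': -0.12}
```

View pics/s4.png

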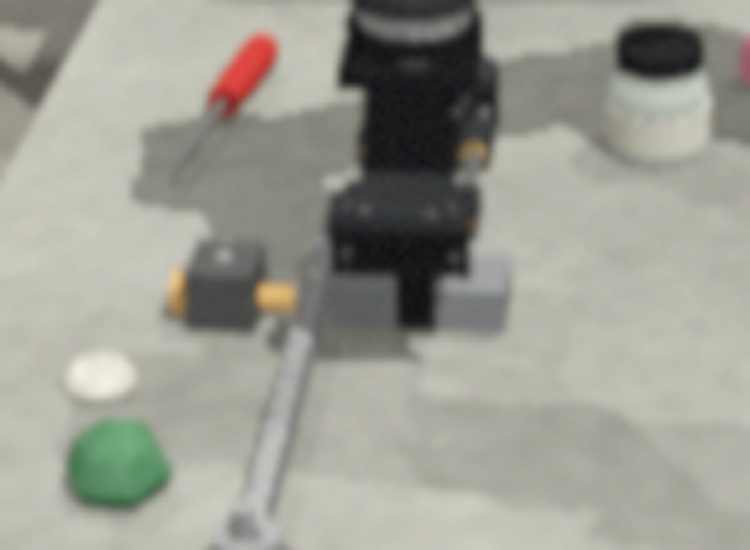

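The stone (325–510, 300) is held level, just short of the bar, and the nose at (297,297) is at the bar. I'll keep easing in.

Call:
{"api": "jog_arm", "payload": {
  "motion": [
    {"x":0.06,"y":0,"z":0,"ax":0,"ay":0,"az":0},
    {"x":0.06,"y":0,"z":0,"ax":0,"ay":0,"az":0},
    {"x":0.05,"y":0,"z":0,"ax":0,"ay":0,"az":0},
    {"x":0.05,"y":0,"z":0,"ax":0,"ay":0,"az":0},
    {"x":0,"y":0,"z":0,"ax":0,"ay":0,"az":0}
  ]
}}

```text
time_s: 17.8
tool_pos: [0.5667, -0.0924, 0.007]
tool_rot: [180.0, -0.0, 1.3]
force: [-0.4, -0.9, -2.0]
grip_width: 0.0397
grasp_force: 25.0
```

Call:
{"api": "jog_arm", "payload": {
  "motion": [
    {"x":0.05,"y":0,"z":0,"ax":0,"ay":0,"az":0},
    {"x":0.05,"y":0,"z":0,"ax":0,"ay":0,"az":0},
    {"x":0.05,"y":0,"z":0,"ax":0,"ay":0,"az":0},
    {"x":0.03,"y":0,"z":0,"ax":0,"ay":0,"az":0},
    {"x":0,"y":0,"z":0,"ax":0,"ay":0,"az":0}
  ]
}}

```text
time_s: 18.3
tool_pos: [0.5682, -0.0924, 0.0069]
tool_rot: [180.0, 0.0, 1.3]
force: [0.5, 0.2, -2.2]
grip_width: 0.0395
grasp_force: 25.0
```

Call:
{"api": "jog_arm", "payload": {
  "motion": [
    {"x":0.05,"y":0,"z":0,"ax":0,"ay":0,"az":0},
    {"x":0.05,"y":0,"z":0,"ax":0,"ay":0,"az":0},
    {"x":0.05,"y":0,"z":0,"ax":0,"ay":0,"az":0},
    {"x":0.03,"y":0,"z":0,"ax":0,"ay":0,"az":0},
    {"x":0,"y":0,"z":0,"ax":0,"ay":0,"az":0}
  ]
}}

```text
time_s: 18.8
tool_pos: [0.5686, -0.0924, 0.0067]
tool_rot: [180.0, 0.2, 1.3]
force: [-6.1, -0.9, 0.7]
grip_width: 0.0398
grasp_force: 25.0
```

Call:
{"api": "jog_arm", "payload": {
  "motion": [
    {"x":-0.03,"y":0,"z":0.02,"ax":0,"ay":0,"az":0},
    {"x":-0.03,"y":0,"z":0.02,"ax":0,"ay":0,"az":0},
    {"x":-0.02,"y":0,"z":0.02,"ax":0,"ay":0,"az":0},
    {"x":0,"y":0,"z":0.02,"ax":0,"ay":0,"az":0},
    {"x":0,"y":0,"z":0,"ax":0,"ay":0,"az":0}
  ]
}}

```text
time_s: 19.3
tool_pos: [0.5685, -0.0924, 0.0066]
tool_rot: [180.0, 0.1, 1.3]
force: [-5.7, 0.1, 2.7]
grip_width: 0.0395
grasp_force: 25.0
```

```bash
python3 -c "
from h import *
o=env.get_obs();print(o['force'],o['wrist_torque'],o['tool_pos'],o['tool_rot'])"
```

```text
[-5.71132012  0.10500171  2.65257032] [0.07889443 1.18024651 0.11945995] [ 0.56852545 -0.09241745  0.00659485] [1.79971866e+02 1.18559202e-01 1.28436683e+00]
```

Call:
{"api": "jog_arm", "payload": {
  "motion": [
    {"x":-0.02,"y":0,"z":0,"ax":0,"ay":0,"az":-0.15},
    {"x":0,"y":0,"z":0,"ax":0,"ay":0,"az":-0.15},
    {"x":0,"y":0,"z":0,"ax":0,"ay":0,"az":-0.15},
    {"x":0,"y":0,"z":0,"ax":0,"ay":0,"az":-0.15},
    {"x":0,"y":0,"z":0,"ax":0,"ay":0,"az":0}
  ]
}}

```text
time_s: 19.8
tool_pos: [0.5688, -0.0927, 0.0066]
tool_rot: [180.0, 0.1, 1.8]
force: [-4.5, 0.1, 2.9]
grip_width: 0.04
grasp_force: 25.0
```

```bash
python3 -c "
from h import *
o=env.get_obs();print(o['force'],o['wrist_torque'],o['tool_pos'],o['tool_rot'])"
```

```text
[-4.52046562  0.14912     2.89302194] [ 0.05474721  1.10976487 -0.21336232] [ 0.56880829 -0.09272174  0.00659659] [1.79971674e+02 5.76113196e-02 1.83300819e+00]
```

Call:
{"api": "jog_arm", "payload": {
  "motion": [
    {"x":0,"y":0,"z":0,"ax":0,"ay":0,"az":0.15},
    {"x":0,"y":0,"z":0,"ax":0,"ay":0,"az":0.1},
    {"x":0,"y":0,"z":0,"ax":0,"ay":0,"az":0.07},
    {"x":0,"y":0,"z":0,"ax":0,"ay":0,"az":0},
    {"x":0,"y":0,"z":0,"ax":0,"ay":0,"az":0}
  ]
}}

```text
time_s: 20.3
tool_pos: [0.5689, -0.0926, 0.0066]
tool_rot: [180.0, 0.1, 1.6]
force: [-5.9, 0.3, 2.6]
grip_width: 0.0398
grasp_force: 25.0
```

```bash
python3 -c "
from h import *
o=env.get_obs();print(o['force'],o['wrist_torque'],o['tool_pos'],o['tool_rot'])"
```

```text
[-5.88587471  0.28794731  2.64894434] [-0.04593359  1.04855114  0.089635  ] [ 0.56885736 -0.0925719   0.00658555] [1.79965927e+02 5.09320938e-02 1.56736036e+00]
```

Call:
{"api": "jog_arm", "payload": {
  "motion": [
    {"x":0,"y":0,"z":0,"ax":0,"ay":0,"az":0},
    {"x":0,"y":0,"z":0,"ax":0,"ay":0,"az":0},
    {"x":0,"y":0,"z":0,"ax":0,"ay":0,"az":0},
    {"x":0,"y":0,"z":0,"ax":0,"ay":0,"az":0},
    {"x":0,"y":0,"z":0,"ax":0,"ay":0,"az":0}
  ],
  "claw": 0.3
}}

```text
time_s: 20.8
tool_pos: [0.5695, -0.0923, 0.0063]
tool_rot: [180.0, -0.0, 1.6]
force: [-0.7, 0.7, -0.3]
grip_width: 0.0562
grasp_force: 0.0
```

Call:
{"api": "jog_arm", "payload": {
  "motion": [
    {"x":-0.2,"y":0,"z":-0.5,"ax":0,"ay":0,"az":0},
    {"x":0,"y":0,"z":-1.5,"ax":0,"ay":0,"az":0},
    {"x":0,"y":0,"z":-3,"ax":0,"ay":0,"az":0},
    {"x":-2,"y":0,"z":-3.5,"ax":0,"ay":0,"az":0},
    {"x":-3,"y":0,"z":-3,"ax":0,"ay":0,"az":0}
  ]
}}

```text
time_s: 21.3
tool_pos: [0.5186, -0.0931, 0.1241]
tool_rot: [-180.0, -0.2, 1.6]
force: [0.9, -1.6, 1.6]
grip_width: 0.0568
grasp_force: 0.0
```

Call:
{"api": "jog_arm", "payload": {
  "motion": [
    {"x":-3,"y":4,"z":-1,"ax":0,"ay":0,"az":0},
    {"x":0,"y":4.5,"z":-1,"ax":0,"ay":0,"az":0},
    {"x":0,"y":4.5,"z":0,"ax":0,"ay":0,"az":0},
    {"x":0,"y":4.5,"z":0,"ax":0,"ay":0,"az":0},
    {"x":0,"y":4.5,"z":0,"ax":0,"ay":0,"az":0}
  ]
}}

```text
time_s: 21.8
tool_pos: [0.494, -0.3156, 0.143]
tool_rot: [179.9, -0.1, 1.6]
force: [0.6, -0.4, -0.6]
grip_width: 0.0567
grasp_force: 0.0
```

```bash
python3 - <<'E'
from h import *
a=env.read_camera("top")[:,:,::-1]; cv2.imwrite("pics/t5.png",cv2.resize(a[120:250,210:400],None,fx=4,fy=4,interpolation=cv2.INTER_CUBIC))
E
```

```text
(no output)
```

View pics/t5.png

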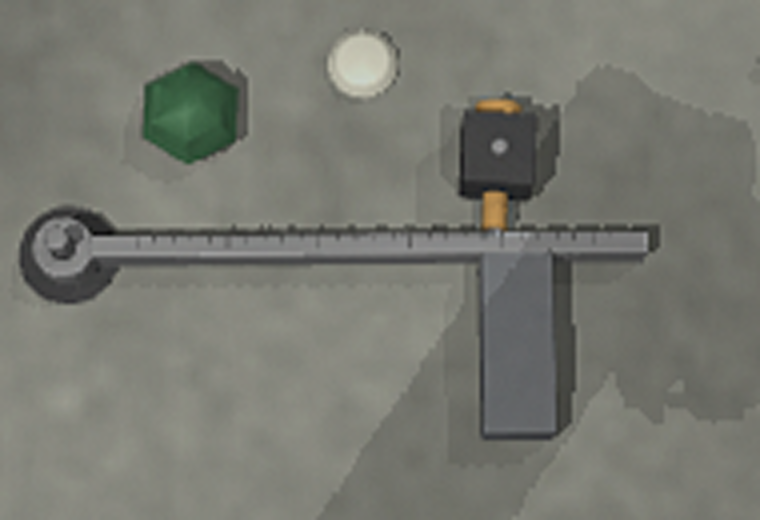

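The stone stands square against the bar (end at about (517,250)), and the screw nose touches opposite at (495,228). The gripper is clear, so I'm handing in.

```bash
python3 -c "
from cell import env
print(env.sign_off())"
```

```text
the job is handed in; nothing more can be done
None
```

I swung the straightedge onto the stop screw, held it there with about 11 N (about 10 N beyond its drag) for about 1 s, then chocked it with the grey stone square behind it and handed the job in. The last picture showed it still touching the screw, but sign-off gave no verdict.

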